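# Pack the mending caddy

### The job

Pack the wooden caddy for a mending job: stand the jar of white paste in the large round recess, the spool of cream thread in the small round recess, the grey smoothing stone in the oblong recess and the teal-lidded box in the square recess, each upright and sitting flat on the floor of its recess. The jar of reddish-brown pigment and the spool of dark brown thread are not wanted: leave them standing where they are.

Things in the scene. Friction and masses are not known exactly. Their poses are not given: they have to be found in the camera images.
- paste_jar: round glass jar with white paste and a white lid, 62 mm diameter, 62 mm tall, 0.16 kg, closed, standing on the bench. Origin: centre of its underside; z up
- cream_spool: wooden spool wound with cream (undyed) thread, 33 mm diameter, 40 mm tall, 30 g, standing on end on the bench. Origin: centre of its underside; z up
- stone: grey smoothing stone, a plain block 31 mm (x) by 68 mm (y) by 24 mm high, 80 g, lying flat on the bench. Origin: centre of its underside; x across its width, y along its length, z up
- teal_case: small clear plastic box with a teal lid that stays shut, 61 mm (x) by 58 mm (y) by 49 mm high, 35 g; its clear walls below the lid are 56 mm apart outside, along y. Origin: centre of its underside; z up
- pigment_jar: look-alike that stays: round glass jar with reddish-brown pigment and a grey lid, 56 mm diameter, 54 mm tall, standing on the bench. Origin: centre of its underside; z up
- brown_spool: look-alike that stays: wooden spool wound with dark brown thread, 33 mm diameter, 40 mm tall, standing on end on the bench. Origin: centre of its underside; z up
- well_jar: white insert, 96x96x12 mm, one of four set 2 by 2 at 98 mm, in any order, in the fixed wooden caddy (212 mm square, rim 26 mm above the bench), with a blue-lined recess 7 mm deep: large round, 80 mm diameter, for the paste jar. Origin: centre of its underside, 6 mm over the bench, below the recess centre; floor 5 mm, mouth 12 mm above it; z up, x, y along the sides
- well_spool: white insert, 96x96x12 mm, one of four set 2 by 2 at 98 mm, in any order, in the fixed wooden caddy (212 mm square, rim 26 mm above the bench), with a blue-lined recess 7 mm deep: small round, 52 mm diameter, for the thread spool. Origin: centre of its underside, 6 mm over the bench, below the recess centre; floor 5 mm, mouth 12 mm above it; z up, x, y along the sides
- well_stone: white insert, 96x96x12 mm, one of four set 2 by 2 at 98 mm, in any order, in the fixed wooden caddy (212 mm square, rim 26 mm above the bench), with a blue-lined recess 7 mm deep: oblong, 50 mm along x by 86 mm along y, for the smoothing stone. Origin: centre of its underside, 6 mm over the bench, below the recess centre; floor 5 mm, mouth 12 mm above it; z up, x, y along the sides
- well_box: white insert, 96x96x12 mm, one of four set 2 by 2 at 98 mm, in any order, in the fixed wooden caddy (212 mm square, rim 26 mm above the bench), with a blue-lined recess 7 mm deep: large square, 80 by 80 mm, for the teal-lidded box. Origin: centre of its underside, 6 mm over the bench, below the recess centre; floor 5 mm, mouth 12 mm above it; z up, x, y along the sides
Things that resemble listed ones, but are neither listed nor needed, are in the scene too. Leave any orange look-alike of the paste_jar alone.

How it is judged (in metres and radians):
At the end, for the whole second after the job is handed in: Jar, cream spool, stone and teal-lidded box each upright (0.1 rad) on the floor of their own recess (within 18 mm of its centre, at most 3 mm above its floor), released, at rest; pigment jar and brown spool still standing (0.2 rad) within 20 mm of where they started (horizontal distance between paste_jar and well_jar below 0.018 m and z of paste_jar in the frame of well_jar between 0.002 and 0.008 m and angle between each of paste_jar, cream_spool, stone, teal_case's own z axis and vertical below 0.1 rad and linear speed of each of paste_jar, cream_spool, stone, teal_case below 0.01 m/s and angular speed of each of paste_jar, cream_spool, stone, teal_case below 0.1 rad/s and horizontal distance between cream_spool and well_spool below 0.018 m and z of cream_spool in the frame of well_spool between 0.002 and 0.008 m and horizontal distance between stone and well_stone below 0.018 m and z of stone in the frame of well_stone between 0.002 and 0.008 m and horizontal distance between teal_case and well_box below 0.018 m and z of teal_case in the frame of well_box between 0.002 and 0.008 m and distance of each of pigment_jar, brown_spool from where it was at the start of the episode below 0.02 m and angle between each of pigment_jar, brown_spool's own z axis and vertical below 0.2 rad); the robot touches nothing.
It fails at once if the pigment jar is disturbed (moved more than 20 mm or tipped) (distance of pigment_jar from where it was at the start of the episode above 0.02 m or angle between pigment_jar's own z axis and vertical above 0.2 rad).
It fails at once if the brown spool is disturbed (moved more than 20 mm or tipped) (distance of brown_spool from where it was at the start of the episode above 0.02 m or angle between brown_spool's own z axis and vertical above 0.2 rad).
It also fails if it takes over 106 s, if anything falls off the work surface, if the arm or the gripper's body presses on something with over 40 N, if the wrist force passes 120 N, or if a joint passes its speed limit or range.

### The arm

A 7-joint arm with a two-finger parallel gripper is mounted at the origin on the work surface; the furniture and walls round the work are solid. World frame = base frame: x ahead of the robot, y to its left, z up, the work surface at z = 0. Lengths are in mm, angles in rad, forces in N, time in s.
With the tool pointing down it reaches from about 400 to 875 mm from the base axis. Payload 6.5 kg.
Tool frame: the origin (TCP) lies at the very end of the fingers, on their centre line; the grasp point (between the pads) lies 19 mm behind it (grip_point_offset is the distance from the TCP to the grasp point, in mm); z points along the fingers, y is the direction in which the jaws open and shut (so a half turn about z gives the same grasp; the last joint's range is limited). The gripper opens to 88 mm and grips with 3 to 60 N. Pads are 18 mm wide; open, the fingers measure 123 mm over their backs; the gripper's body (75 mm by 187 mm) begins 45 mm behind the grasp point.
Start: joints at [-1.251, 0.536, -0.004, 1.538, 0.003, 1.067, -0.071], TCP at [244.59, 602.218, 238.716] pointing down, gripper open.
Joint ranges: [-2.7, 2.7], [-0.37, 2.16], [-1.27, 1.26], [0.24, 2.4], [-1.31, 4.45], [0.19, 1.91], [-2.76, 2.76]. Speed limits (rad/s): [2.39, 2.39, 3.14, 3.14, 3.14, 3.14, 3.14].

### API

Orientations are given as a unit quaternion [x, y, z, w].
In Python, from station import * gives the robot as it stands.
- The arm moves only by the shell command python3 -m jog 'ROWS'. ROWS is JSON, a list of rows, each an object with "linear": the shift along the world's x, y, z in mm, a list of three; "turn": the turn about the world's z in degrees; "gripper": the opening, from -1 (shut) to 1 (fully open). In form: [{"linear": [x, y, z], "turn": turn, "gripper": gripper}, ...]. A call has 1 to 20 rows; each row is the pose to reach, as a shift and turn from the pose commanded when the call began; what a row does not reach only later rows make up. A row lasts 1/10 s, in which the tool goes at most 50 mm and 8.59 degrees, less where a joint would pass 70% of its speed; a pose out of reach is approached as far as the arm can. A call with a gripper value outside its range is refused whole. The fingers move at their own pace and stop on an object; the grip force is fixed at half the most. Time passes only in rows, so rows that repeat a pose let the fingers close. It gives the time, the measured TCP pose, the force and the opening at its end, in the units of the state.
- sense(): the state, without advancing time (a new reading comes with each control period).
- get_image(name): name is "side" or "top"; returns the picture (420x560x3 uint8, red, green, blue); there is no depth.
- camera_params(name): a dict with "K" (3x3 intrinsics, pixels), "xyz" and "orientation" of the camera in the world. Camera axes: x right, y down, z forward; pixel columns grow to the right and rows downward; lengths in mm; the calibration is good to about 2 mm. A picture is of the moment at which its call begins. camera_params takes no time and is no camera call.
- close_job(): hands the job in, once; it reports no verdict.
The state is a dict: "t": time; "qpos": joint angles; "qvel": joint speeds; "joint_efforts": joint torques, N m; "position": TCP position; "eef_rot": TCP orientation; "contact_force": force on the tool from outside, world axes, zero at the start; "wrist_torque": the same for the moment, N m; "grip_width": finger opening in mm.
Only numpy, scipy, OpenCV 4.12 (cv2) and the standard library are available. Lean on these libraries where they do the work, as an engineer would, in place of code of your own. Each camera call takes 0.05 s, during which the arm holds its last target.

## Working session

There is one attempt and no reset: what is moved stays moved. The work goes in short steps, Python scripts to look and compute and a shell command to move; the robot and the scene stay as the last step left them, time stands still between calls to the robot, and variables do not carry over. Pictures are saved under pics/ and viewed, and the job is handed in when it is done.

```bash
ls; mkdir -p pics; python3 - <<'E'
from station import *
import cv2
for n in("top","side"):
    cv2.imwrite(f"pics/{n}0.png",cv2.resize(get_image(n)[:,:,::-1],None,fx=1.4,fy=1.4,interpolation=cv2.INTER_CUBIC)); print(n,camera_params(n))
s=sense(); print(s)
E
```

```text
pics
top {'K': array([[426.23468001,   0.        , 279.39831847],
       [  0.        , 426.23468001, 208.02489129],
       [  0.        ,   0.        ,   1.        ]]), 'xyz': array([318.31111354, -74.57688759, 877.84722824]), 'orientation': array([ 0.73016745, -0.67506763,  0.07022337, -0.07879009])}
side {'K': array([[408.48477298,   0.        , 275.63978747],
       [  0.        , 408.48477298, 214.12868478],
       [  0.        ,   0.        ,   1.        ]]), 'xyz': array([ 96.87781678, 597.16944214, 364.46246718]), 'orientation': array([-0.220498  ,  0.80018683, -0.53709419,  0.15037121])}
{'t': 0.1, 'qpos': array([-1.25120714,  0.53710173, -0.00441096,  1.53874951,  0.00259481,
        1.06730108, -0.07120091]), 'qvel': array([-0.0004879 , -0.00060915,  0.00121012, -0.00071885,  0.0002678 ,
       -0.00020423,  0.00083716]), 'joint_efforts': array([ 1.75361638e-03, -5.72083461e+01,  9.93214510e-01, -2.52228159e+01,
       -5.62729861e-02,  1.35551431e-02,  7.41850477e-05]), 'position': array([244.4092406 , 601.70956716, 237.92928365]), 'eef_rot': array([ 1.91678726e-01,  9.81457417e-01, -7.72097753e-04, -8.73579220e-05]), 'contact_force': array([-0.75782055,  0.44914108,  0.25763496]), 'wrist_torque': array([0.03610533, 0.00753242, 0.00348153]), 'grip_width': 88.28544028355765}
```

View pics/top0.png

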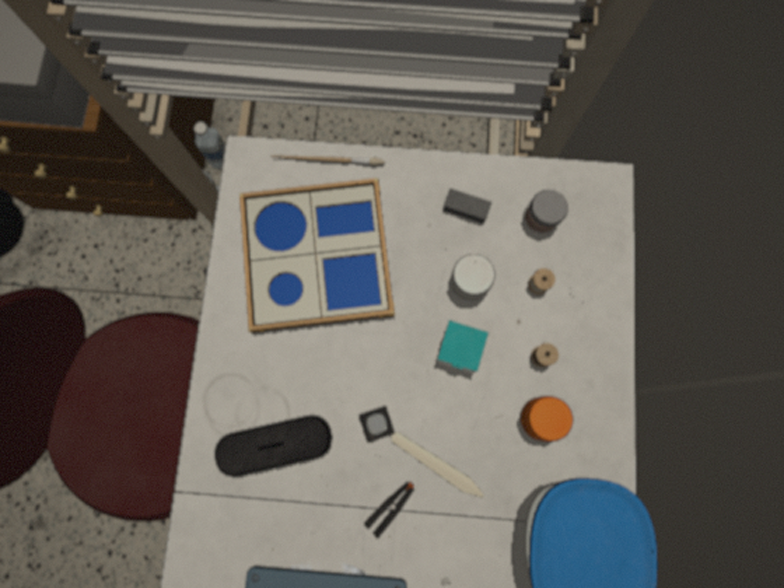

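View pics/side0.png

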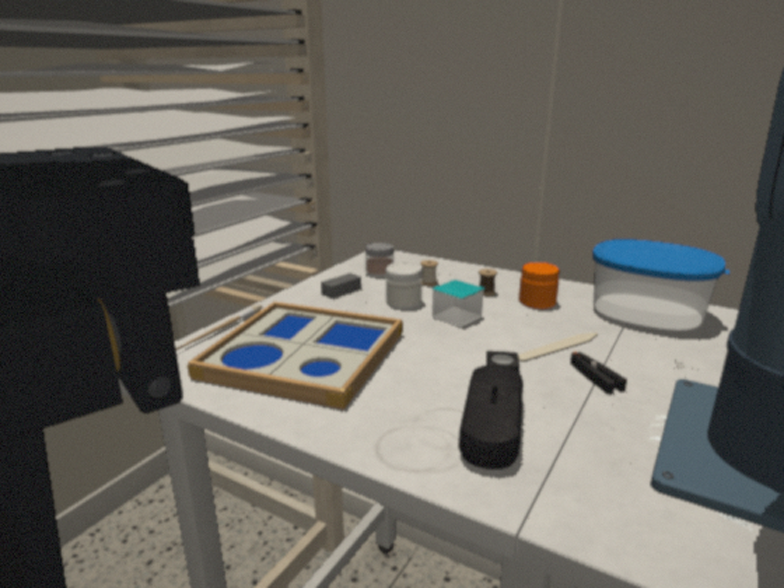

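```bash
cat > h.py <<'E'
from station import *
import numpy as np, cv2
from scipy.spatial.transform import Rotation as R
def ray(n,uv,z):
    p=camera_params(n); d=R.from_quat(p["orientation"]).as_matrix()@np.linalg.inv(p["K"])@np.array([uv[0],uv[1],1.])
    c=p["xyz"]; return (c+d*(z-c[2])/d[2])[:2]
def proj(n,P):
    p=camera_params(n); v=p["K"]@R.from_quat(p["orientation"]).as_matrix().T@(np.array(P,float)-p["xyz"]); return v[:2]/v[2]
E
python3 - <<'E'
from h import *
t=get_image("top"); s=get_image("side"); np.save("t0.npy",t); np.save("s0.npy",s)
a=cv2.resize(t[110:290,160:420,::-1],(780,540),interpolation=cv2.INTER_CUBIC)
b=cv2.resize(s[160:300,130:430,::-1],(800,373),interpolation=cv2.INTER_CUBIC)
cv2.imwrite("pics/ct.png",a);cv2.imwrite("pics/cs.png",b)
h=cv2.cvtColor(t,cv2.COLOR_RGB2HSV)
for n,lo,hi,z in(("blue",(105,120,60),(125,255,255),11),("teal",(80,100,50),(95,255,255),49)):
    m=cv2.inRange(h,lo,hi)
    for c in cv2.findContours(m,0,2)[0]:
        if cv2.contourArea(c)>150:
            M=cv2.moments(c);uv=(M["m10"]/M["m00"],M["m01"]/M["m00"])
            w=np.array([ray("top",p[0],z) for p in c],np.float32)
            print(n,np.round(uv,1),ray("top",uv,z).round(1),[np.round(q,1) for q in cv2.minAreaRect(w)])
E
```

```text
blue [203.6 206.2] [495.1 101.2] [array([494.7, 101.3]), array([45.1, 43.8]), np.float64(6.4)]
blue [250.7 200.9] [514.1   4.2] [array([514.6,   4.3]), array([75.2, 75.7]), np.float64(11.4)]
blue [246.  156.1] [611.1  23.5] [array([611.3,  23.5]), array([44.4, 81.3]), np.float64(11.0)]
blue [199.9 161.3] [591.9 120.3] [array([592.9, 120.3]), array([71.5, 73.1]), np.float64(4.5)]
teal [330.  247.1] [ 425.4 -162. ] [array([ 424.7, -161.6]), array([55.9, 58.6]), np.float64(76.9)]
```

View pics/ct.png

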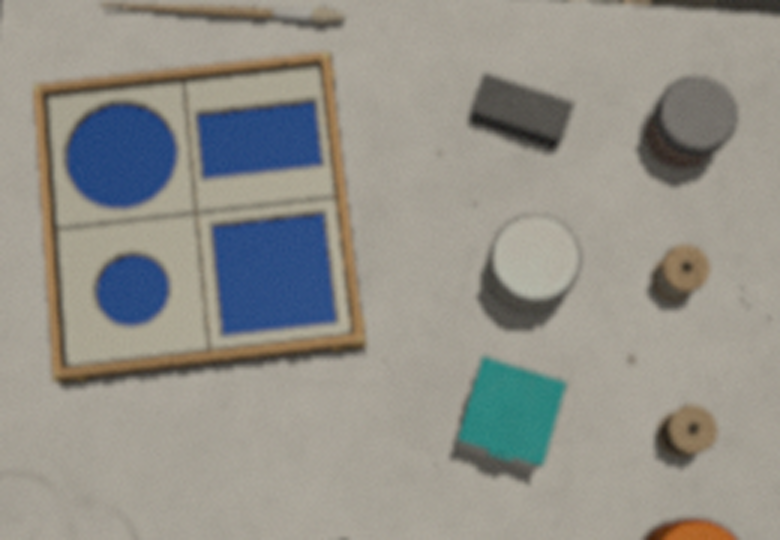

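View pics/cs.png

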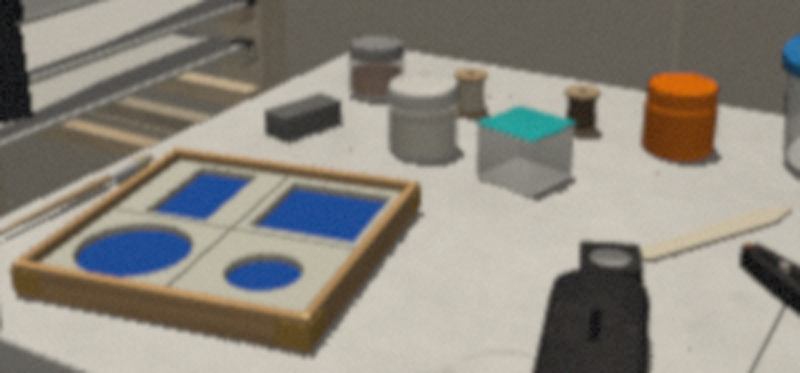

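Candidates, with pixels in the 1.4× top picture:
- **Paste jar:** white-lidded jar (473,277), not the orange one (547,418) or the grey-lidded one (548,208).
- **Spools:** two at (542,280) and (545,354). The side view shows cream thread on the one next to the grey-lidded jar and dark thread on the one next to the orange jar, so cream is (542,280).
- **Stone:** the plain grey block (467,206), not the black square item (376,424).
- **Box:** teal (463,346).

The crops agree with these choices. Next I'll measure positions and confirm the spool match across both views.

```bash
python3 - <<'E'
from h import *
t=np.load("t0.npy");s=np.load("s0.npy")
# crop scale 3, offset (160,110)
g=cv2.cvtColor(t,cv2.COLOR_RGB2GRAY); h=cv2.cvtColor(t,cv2.COLOR_RGB2HSV)
def px(u,v): return (160+u/3,110+v/3)
for n,uv in(("stone top",(525,105)),("lid",(535,258)),("grey lid",(698,115)),("creamspool",(686,268)),("brown",(692,430))):
    p=px(*uv); print(n,np.round(p,1),t[int(p[1]),int(p[0])],h[int(p[1]),int(p[0])])
def blob(n,m,seed,z):
    k,l=cv2.connectedComponents(m); 
    mm=(l==l[int(seed[1]),int(seed[0])]).astype(np.uint8); c=max(cv2.findContours(mm,0,2)[0],key=cv2.contourArea)
    w=np.array([ray("top",q[0],z) for q in c],np.float32)
    M=cv2.moments(c);uv=(M["m10"]/M["m00"],M["m01"]/M["m00"])
    print(n,np.round(uv,1),ray("top",uv,z).round(1),[np.round(q,1) for q in cv2.minAreaRect(w)],np.round(cv2.minEnclosingCircle(w)[1],1))
    return ray("top",uv,z)
print(g[138:164,316:354:2])
for lo,hi in((48,110),(58,110)): 
  blob("stone",cv2.inRange(g,lo,hi),px(525,105),24)
sat=h[:,:,1]
c1=blob("cream",cv2.inRange(h,(5,55,60),(25,255,255)),px(676,262),40)
c2=blob("brown",cv2.inRange(h,(5,55,60),(25,255,255)),px(682,424),40)
blob("lid",cv2.inRange(g,180,255),px(535,258),62)
blob("grey lid",cv2.inRange(g,90,140),px(698,115),54)
for c in(c1,c2):
  p=proj("side",[*c,20]); i=p.round().astype(int); print("side",p.round(1),s[i[1]-1:i[1]+2,i[0]-1:i[0]+2].mean((0,1)).round())
q=R.from_quat(sense()["eef_rot"]).as_matrix(); print("jaw yaw",np.degrees(np.arctan2(q[1,1],q[0,1])))
E
```

```text
stone top [335. 145.] [88 84 79] [17 26 88]
lid [338.3 196. ] [177 177 163] [ 30  20 177]
grey lid [392.7 148.3] [116 112 107] [ 17  20 116]
creamspool [388.7 199.3] [69 58 43] [17 96 69]
brown [390.7 253.3] [72 60 48] [15 85 72]
[[159 156  99  80  81  78  82  92 111 129 148 154 161 164 158 158 158 160
  159]
 [157 143  92  79  78  78  78  80  85 100 121 137 149 160 161 157 158 159
  159]
 [158 133  83  77  79  78  80  81  84  82  96 112 127 145 156 157 159 162
  160]
 [156 122  82  79  80  81  84  81  81  81  85  88 100 116 137 149 158 160
  159]
 [156 114  80  79  80  83  83  81  83  81  82  84  82  91 104 125 145 153
  159]
 [153 104  81  80  81  83  80  83  84  85  85  87  83  84  88  98 119 137
  157]
 [147  92  80  81  79  83  81  79  84  83  83  87  82  81  79  85  95 118
  155]
 [142  81  83  81  82  84  82  79  81  82  82  85  81  81  85  83  83 107
  158]
 [133  76  79  81  82  84  82  82  83  85  84  84  87  83  81  84  81 114
  158]
 [121  60  71  78  82  83  81  82  80  82  81  83  84  84  84  83  83 128
  159]
 [109  42  54  68  78  81  82  80  82  83  81  86  83  85  8
[... 1268 characters left out ...]
9.2] [array([ 639.1, -158.9]), array([66.5, 40.9]), np.float64(74.8)] 36.5
stone [332.9 147.8] [ 639.3 -159.2] [array([ 639.1, -158.9]), array([66.5, 40.9]), np.float64(74.8)] 36.5
cream [386.6 200.6] [ 529.5 -271.4] [array([ 530. , -270.8]), array([30.6, 41.7]), np.float64(38.1)] 21.0
brown [389.8 252.9] [ 424.3 -280.5] [array([ 422.6, -278.5]), array([31.1, 37.1]), np.float64(47.9)] 19.3
lid [279.5 209.5] [489.7 -58.1] [array([533. , -51.7]), array([ 849.1, 1222.4]), np.float64(4.3)] 703.4
grey lid [388.4 153. ] [ 625.6 -269.3] [array([ 626.1, -268.8]), array([56.6, 84.3]), np.float64(57.4)] 42.1
side [306.3 195.5] [100.  95.  81.]
side [347.1 201.8] [46. 38. 26.]
jaw yaw 67.89649955687084
```

```bash
python3 - <<'E'
from h import *
t=np.load("t0.npy");g=cv2.cvtColor(t,cv2.COLOR_RGB2GRAY)
m=cv2.morphologyEx(cv2.inRange(g,68,112),cv2.MORPH_OPEN,np.ones((7,7)))
k,l=cv2.connectedComponents(m);mm=(l==l[145,335]).astype(np.uint8)
c=cv2.findContours(mm,0,2)[0][0];w=np.array([ray("top",q[0],24) for q in c],np.float32)
print("stone",[np.round(q,1) for q in cv2.minAreaRect(w)])
big=cv2.resize(t[110:290,160:420],None,fx=4,fy=4,interpolation=cv2.INTER_CUBIC);gb=cv2.cvtColor(big,cv2.COLOR_RGB2GRAY)
vis=big.copy()
for n,(u,v),r,z in(("jar",(714,344),59,62),("grey",(930,153),50,54),("cream",(913,356),32,40),("brown",(920,573),32,40)):
    o=90;x0,y0=u-o,v-o;cr=gb[y0:v+o,x0:u+o]
    H=cv2.HoughCircles(cr,cv2.HOUGH_GRADIENT,1,200,param1=60,param2=8,minRadius=int(r*.8),maxRadius=int(r*1.2))[0][0]
    uv=((H[0]+x0+.5)/4-.5+160,(H[1]+y0+.5)/4-.5+110)
    cv2.circle(vis,(int(H[0]+x0),int(H[1]+y0)),int(H[2]),(255,0,0),2)
    p=ray("top",uv,z);e=ray("top",(uv[0]+H[2]/4,uv[1]),z);print(n,np.round(uv,1),p.round(1),"r",np.linalg.norm(e-p).round(1))
cv2.imwrite("pics/circ.png",vis[:,400:,::-1])
E
```

```text
stone [array([ 645.6, -160.4]), array([65.6, 27.6]), np.float64(74.9)]
jar [338.2 195.2] [ 527.3 -171.2] r 27.5
grey [391.  148.8] [ 635.1 -274.3] r 28.5
cream [383.  205.5] [ 518.8 -264.5] r 14.8
brown [386. 257.] [ 415.7 -273.3] r 16.1
```

View pics/circ.png

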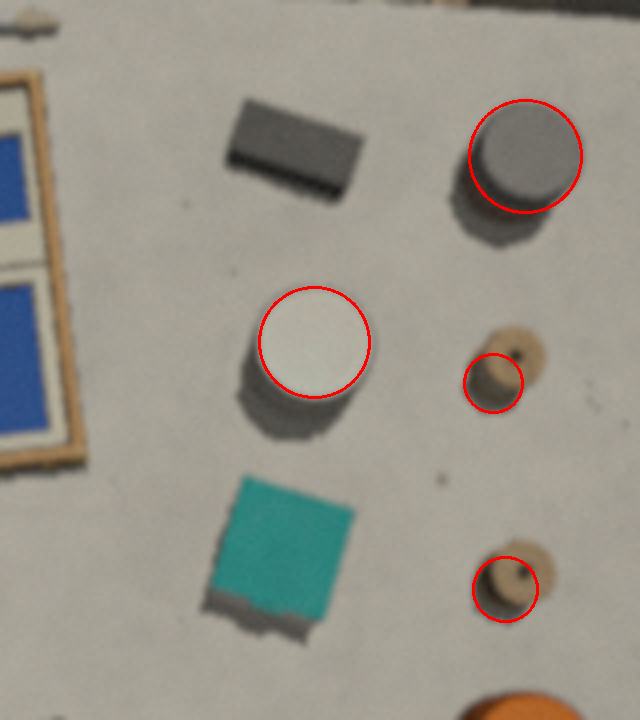

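```bash
python3 - <<'E'
from h import *
print("cream",ray("top",(388.6,199.1),40),"brown",ray("top",(390.3,253.1),40),"grey",ray("top",(392.2,147.7),54))
t=np.load("t0.npy")
print("orange",ray("top",(547/1.4,418/1.4),60))
E
```

```text
cream [ 532.86771271 -275.42540298] brown [ 424.05363001 -281.49110029] grey [ 637.52026536 -276.66657072]
orange [ 336.22170201 -279.39933283]
```

Cream is confirmed: the side view reads light thread at its projected waist and dark thread at the other. First target is the stone.

```bash
python3 -m jog '[{"linear":[20,-40,-10],"turn":-4,"gripper":0.2},{"linear":[40,-80,-20],"turn":-8,"gripper":0.2},{"linear":[60,-120,-30],"turn":-14,"gripper":0.2},{"linear":[80,-160,-40],"turn":-20,"gripper":0.2},{"linear":[401,-763,-108],"turn":-83,"gripper":0.2},{"linear":[401,-763,-108],"turn":-83,"gripper":0.2},{"linear":[401,-763,-108],"turn":-83,"gripper":0.2},{"linear":[401,-763,-108],"turn":-83,"gripper":0.2},{"linear":[401,-763,-108],"turn":-83,"gripper":0.2},{"linear":[401,-763,-108],"turn":-83,"gripper":0.2},{"linear":[401,-763,-108],"turn":-83,"gripper":0.2},{"linear":[401,-763,-108],"turn":-83,"gripper":0.2},{"linear":[401,-763,-108],"turn":-83,"gripper":0.2},{"linear":[401,-763,-108],"turn":-83,"gripper":0.2},{"linear":[401,-763,-108],"turn":-83,"gripper":0.2},{"linear":[401,-763,-108],"turn":-83,"gripper":0.2},{"linear":[401,-763,-108],"turn":-83,"gripper":0.2},{"linear":[401,-763,-108],"turn":-83,"gripper":0.2},{"linear":[401,-763,-108],"turn":-83,"gripper":0.2},{"linear":[401,-763,-108],"turn":-83,"gripper":0.2}]'
cat >> h.py <<'E'
def st():
    s=sense();q=R.from_quat(s["eef_rot"]).as_matrix()
    print(s["t"],s["position"].round(1),"jaw",np.degrees(np.arctan2(q[1,1],q[0,1])).round(1),"tilt",np.degrees(np.arccos(-q[2,2])).round(1),"w",round(s["grip_width"],1),s["contact_force"].round(1),s["qpos"].round(2))
E
python3 -c "from h import *;st()"
```

```text
t: 2.2
position: [645.2, -161.3, 130.2]
eef_rot: [0.794, 0.607, -0.0, -0.0]
contact_force: [-0.4, 0.1, 0.4]
grip_width: 52.8
2.2 [ 645.2 -161.3  130.2] jaw -15.2 tilt 0.1 w 52.8 [-0.4  0.1  0.4] [-0.09  0.72  0.4   1.59 -0.33  0.9   0.17]
```

```bash
python3 -m jog '[{"linear":[0,0,-40],"turn":0,"gripper":0.2},{"linear":[0,0,-75],"turn":0,"gripper":0.2},{"linear":[0,0,-95],"turn":0,"gripper":0.2},{"linear":[0,0,-110],"turn":0,"gripper":0.2},{"linear":[0,0,-121],"turn":0,"gripper":0.2},{"linear":[0,0,-121],"turn":0,"gripper":0.2},{"linear":[0,0,-121],"turn":0,"gripper":-1},{"linear":[0,0,-121],"turn":0,"gripper":-1},{"linear":[0,0,-121],"turn":0,"gripper":-1},{"linear":[0,0,-121],"turn":0,"gripper":-1},{"linear":[0,0,-121],"turn":0,"gripper":-1},{"linear":[0,0,-121],"turn":0,"gripper":-1},{"linear":[0,0,-121],"turn":0,"gripper":-1}]'
python3 -c "from h import *;st()"
```

```text
t: 3.5
position: [646.2, -160.9, 10.7]
eef_rot: [0.794, 0.608, 0.0, 0.0]
contact_force: [-1.4, 0.2, 6.3]
grip_width: 30.4
3.5 [ 646.2 -160.9   10.7] jaw -15.1 tilt 0.1 w 30.4 [-1.4  0.2  6.3] [-0.05  0.88  0.34  1.61 -0.4   0.72  0.22]
```

```bash
python3 -m jog '[{"linear":[0,0,10],"turn":0,"gripper":-1},{"linear":[0,0,30],"turn":0,"gripper":-1},{"linear":[0,0,60],"turn":0,"gripper":-1},{"linear":[0,0,90],"turn":0,"gripper":-1},{"linear":[0,0,90],"turn":0,"gripper":-1}]'
python3 - <<'E'
from h import *
st();cv2.imwrite("pics/l1.png",cv2.resize(get_image("side")[100:300,130:430,::-1],(780,520),interpolation=cv2.INTER_CUBIC))
E
```

```text
t: 4.0
position: [648.8, -162.1, 105.7]
eef_rot: [0.794, 0.608, 0.003, 0.003]
contact_force: [0.4, -0.8, -0.6]
grip_width: 30.7
4.0 [ 648.8 -162.1  105.7] jaw -15.1 tilt 0.5 w 30.7 [ 0.4 -0.8 -0.6] [-0.08  0.75  0.39  1.6  -0.35  0.86  0.18]
```

View pics/l1.png

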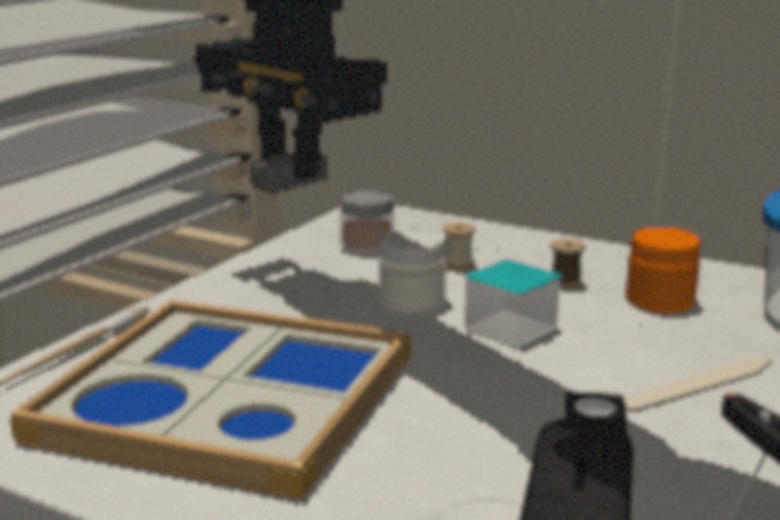

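```bash
python3 -m jog '[{"linear":[-8,40,0],"turn":6,"gripper":-1},{"linear":[-16,80,0],"turn":12,"gripper":-1},{"linear":[-24,120,0],"turn":18,"gripper":-1},{"linear":[-32,160,0],"turn":24,"gripper":-1},{"linear":[-35,180,-15],"turn":26,"gripper":-1},{"linear":[-35,184,-40],"turn":26,"gripper":-1},{"linear":[-35,184,-55],"turn":26,"gripper":-1},{"linear":[-35,184,-55],"turn":26,"gripper":-1},{"linear":[-35,184,-55],"turn":26,"gripper":-1}]'
python3 - <<'E'
from h import *
st();cv2.imwrite("pics/p1.png",cv2.resize(get_image("top")[100:260,160:360,::-1],(750,600),interpolation=cv2.INTER_CUBIC))
cv2.imwrite("pics/p1s.png",cv2.resize(get_image("side")[150:300,130:330,::-1],(780,585),interpolation=cv2.INTER_CUBIC))
E
```

```text
t: 4.95
position: [610.5, 21.8, 44.7]
eef_rot: [0.637, 0.77, -0.001, 0.0]
contact_force: [-0.4, 0.2, -1.1]
grip_width: 30.5
4.95 [610.5  21.8  44.7] jaw 10.8 tilt 0.1 w 30.5 [-0.4  0.2 -1.1] [-0.29  0.74  0.25  1.76 -0.27  0.67  0.3 ]
```

View pics/p1s.png

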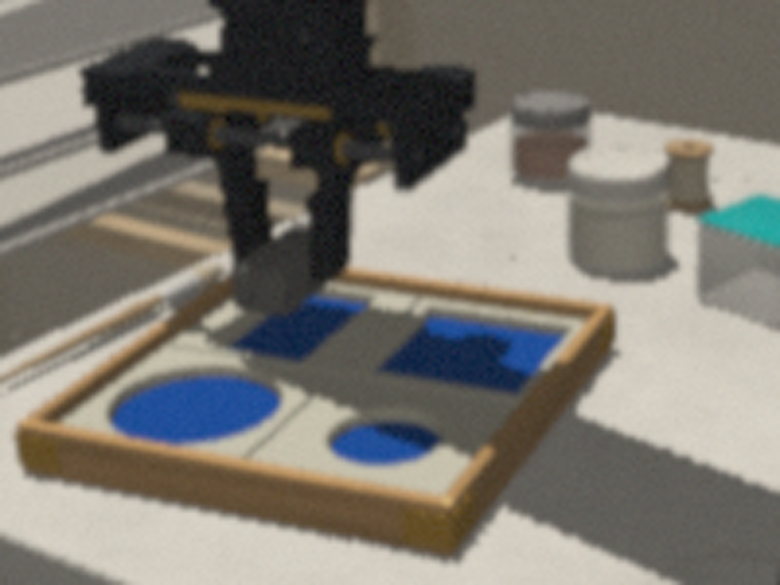

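```bash
python3 -m jog '[{"linear":[0,1,-8],"turn":0,"gripper":-1},{"linear":[0,1,-16],"turn":0,"gripper":-1},{"linear":[0,1,-21],"turn":0,"gripper":-1},{"linear":[0,1,-23],"turn":0,"gripper":-1},{"linear":[0,1,-23],"turn":0,"gripper":-1},{"linear":[0,1,-23],"turn":0,"gripper":-1}]'
python3 -c "from h import *;st()"
```

```text
t: 5.65
position: [610.1, 24.2, 21.7]
eef_rot: [0.637, 0.771, -0.0, -0.0]
contact_force: [-2.5, 0.5, 4.8]
grip_width: 30.7
5.65 [610.1  24.2  21.7] jaw 10.9 tilt 0.1 w 30.7 [-2.5  0.5  4.8] [-0.28  0.78  0.24  1.77 -0.28  0.63  0.31]
```

```bash
python3 -m jog '[{"linear":[0,0,0],"turn":0,"gripper":-0.05},{"linear":[0,0,0],"turn":0,"gripper":-0.05},{"linear":[0,0,0],"turn":0,"gripper":-0.05},{"linear":[0,0,10],"turn":0,"gripper":-0.05},{"linear":[0,0,40],"turn":0,"gripper":-0.05},{"linear":[0,0,85],"turn":0,"gripper":0.2},{"linear":[0,0,110],"turn":0,"gripper":0.2},{"linear":[0,0,110],"turn":0,"gripper":0.2}]'
python3 - <<'E'
from h import *
st();cv2.imwrite("pics/p2s.png",cv2.resize(get_image("side")[150:300,130:330,::-1],(780,585),interpolation=cv2.INTER_CUBIC))
E
```

```text
t: 6.45
position: [613.6, 24.2, 136.5]
eef_rot: [0.637, 0.771, 0.003, 0.003]
contact_force: [1.2, -0.7, 0.1]
grip_width: 52.8
6.45 [613.6  24.2 136.5] jaw 10.9 tilt 0.5 w 52.8 [ 1.2 -0.7  0.1] [-0.33  0.61  0.3   1.74 -0.23  0.82  0.27]
```

View pics/p2s.png

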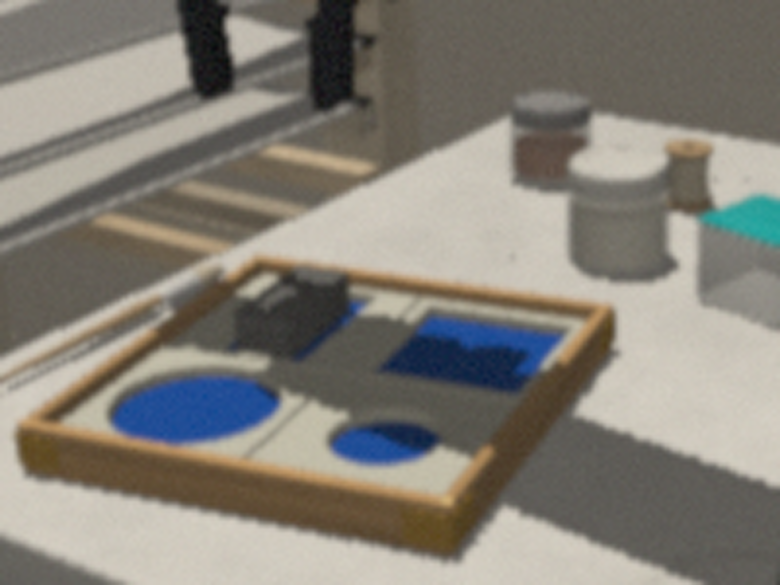

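```bash
python3 -m jog '[{"linear":[-10,-40,-5],"turn":-4,"gripper":0.2},{"linear":[-20,-80,-10],"turn":-8,"gripper":0.2},{"linear":[-30,-120,-10],"turn":-12,"gripper":0.2},{"linear":[-41,-160,-10],"turn":-16,"gripper":0.2},{"linear":[-51,-200,-10],"turn":-20,"gripper":0.2},{"linear":[-61,-240,-10],"turn":-24,"gripper":0.2},{"linear":[-71,-275,-10],"turn":-26,"gripper":0.2},{"linear":[-77,-293,-10],"turn":-26,"gripper":0.2},{"linear":[-77,-299,-10],"turn":-26,"gripper":0.2},{"linear":[-77,-299,-10],"turn":-26,"gripper":0.2},{"linear":[-77,-299,-10],"turn":-26,"gripper":0.2}]'
python3 - <<'E'
from h import *
st()
t=get_image("top");s=get_image("side")
cv2.imwrite("pics/q1.png",cv2.resize(t[100:260,160:420,::-1],(780,480),interpolation=cv2.INTER_CUBIC))
cv2.imwrite("pics/q1s.png",cv2.resize(s[100:240,230:400,::-1],(729,600),interpolation=cv2.INTER_CUBIC))
E
```

```text
t: 7.6
position: [534.1, -272.8, 121.1]
eef_rot: [0.793, 0.609, 0.0, -0.001]
contact_force: [0.3, 0.1, -0.4]
grip_width: 52.9
7.6 [ 534.1 -272.8  121.1] jaw -15.0 tilt 0.1 w 52.9 [ 0.3  0.1 -0.4] [ 0.1   0.63  0.41  1.78 -0.34  0.8   0.42]
```

View pics/q1.png

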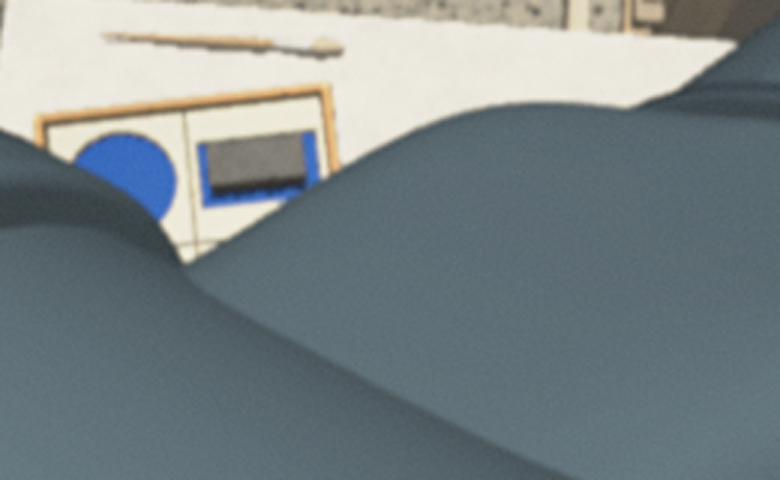

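View pics/q1s.png

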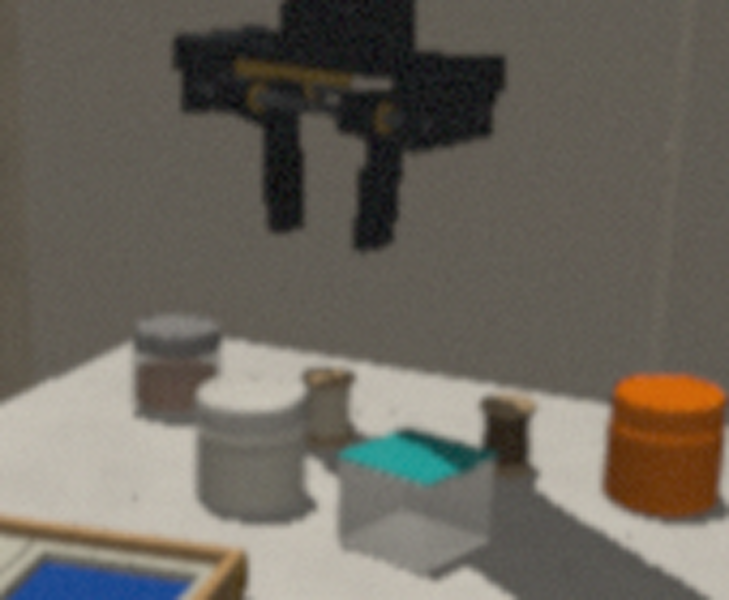

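The stone sits within its recess. The open fingers are above the cream spool, so I'll descend.

```bash
python3 -m jog '[{"linear":[-1,-2.5,-40],"turn":0,"gripper":0.2},{"linear":[-1,-2.5,-70],"turn":0,"gripper":0.2},{"linear":[-1,-2.5,-90],"turn":0,"gripper":0.2},{"linear":[-1,-2.5,-104],"turn":0,"gripper":0.2},{"linear":[-1,-2.5,-111],"turn":0,"gripper":0.2},{"linear":[-1,-2.5,-111],"turn":0,"gripper":0.2},{"linear":[-1,-2.5,-111],"turn":0,"gripper":-1},{"linear":[-1,-2.5,-111],"turn":0,"gripper":-1},{"linear":[-1,-2.5,-111],"turn":0,"gripper":-1},{"linear":[-1,-2.5,-111],"turn":0,"gripper":-1},{"linear":[-1,-2.5,-111],"turn":0,"gripper":-1},{"linear":[-1,-2.5,-111],"turn":0,"gripper":-1},{"linear":[-1,-2.5,-111],"turn":0,"gripper":-1}]'
python3 -c "from h import *;st()"
python3 -m jog '[{"linear":[0,0,10],"turn":0,"gripper":-1},{"linear":[0,0,30],"turn":0,"gripper":-1},{"linear":[0,0,60],"turn":0,"gripper":-1},{"linear":[0,0,100],"turn":0,"gripper":-1},{"linear":[0,0,100],"turn":0,"gripper":-1}]'
python3 - <<'E'
from h import *
st();cv2.imwrite("pics/l2.png",cv2.resize(get_image("side")[100:240,230:400,::-1],(729,600),interpolation=cv2.INTER_CUBIC))
E
```

```text
t: 9.0
position: [533.2, -277.5, 11.6]
eef_rot: [0.794, 0.608, 0.0, 0.001]
contact_force: [-1.0, 0.5, 6.7]
grip_width: 31.3
9.0 [ 533.2 -277.5   11.6] jaw -15.1 tilt 0.1 w 31.3 [-1.   0.5  6.7] [ 0.17  0.8   0.33  1.8  -0.41  0.61  0.48]
t: 9.5
position: [535.5, -279.2, 116.1]
eef_rot: [0.794, 0.608, 0.002, 0.004]
contact_force: [0.8, -0.2, -0.2]
grip_width: 31.1
9.5 [ 535.5 -279.2  116.1] jaw -15.1 tilt 0.5 w 31.1 [ 0.8 -0.2 -0.2] [ 0.11  0.64  0.41  1.78 -0.34  0.78  0.43]
```

View pics/l2.png

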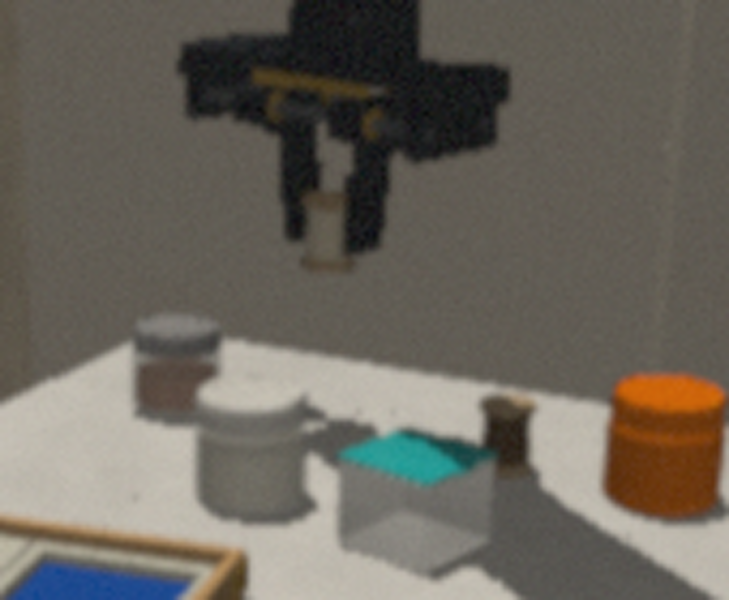

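```bash
python3 -m jog '[{"linear":[-4,40,0],"turn":4,"gripper":-1},{"linear":[-8,80,0],"turn":8,"gripper":-1},{"linear":[-12,120,0],"turn":12,"gripper":-1},{"linear":[-16,160,0],"turn":16,"gripper":-1},{"linear":[-20,200,0],"turn":20,"gripper":-1},{"linear":[-25,240,0],"turn":24,"gripper":-1},{"linear":[-29,280,0],"turn":26,"gripper":-1},{"linear":[-33,320,0],"turn":26,"gripper":-1},{"linear":[-36,355,-10],"turn":26,"gripper":-1},{"linear":[-38,372,-30],"turn":26,"gripper":-1},{"linear":[-38,376,-55],"turn":26,"gripper":-1},{"linear":[-38,376,-65],"turn":26,"gripper":-1},{"linear":[-38,376,-65],"turn":26,"gripper":-1},{"linear":[-38,376,-65],"turn":26,"gripper":-1}]'
python3 - <<'E'
from h import *
st();cv2.imwrite("pics/p3s.png",cv2.resize(get_image("side")[150:300,130:330,::-1],(780,585),interpolation=cv2.INTER_CUBIC))
E
```

```text
t: 10.95
position: [494.7, 97.7, 46.0]
eef_rot: [0.637, 0.771, -0.0, 0.0]
contact_force: [0.8, 0.6, 0.1]
grip_width: 31.0
10.95 [494.7  97.7  46. ] jaw 10.8 tilt 0.0 w 31.0 [0.8 0.6 0.1] [-0.47  0.62  0.24  2.04 -0.28  0.51  0.16]
```

View pics/p3s.png

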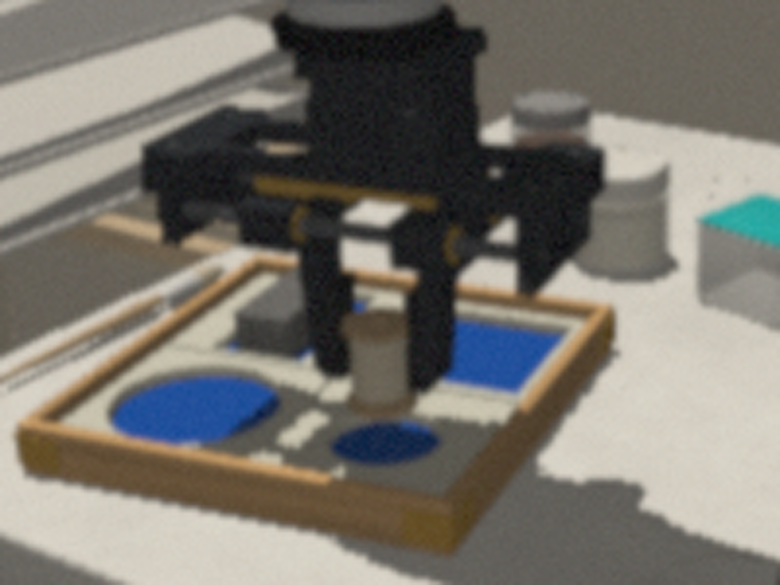

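```bash
python3 -m jog '[{"linear":[0,1.5,-8],"turn":0,"gripper":-1},{"linear":[0,1.5,-16],"turn":0,"gripper":-1},{"linear":[0,1.5,-21],"turn":0,"gripper":-1},{"linear":[0,1.5,-24],"turn":0,"gripper":-1},{"linear":[0,1.5,-24],"turn":0,"gripper":-1},{"linear":[0,1.5,-24],"turn":0,"gripper":-1}]'
python3 - <<'E'
from h import *
st();cv2.imwrite("pics/p4s.png",cv2.resize(get_image("side")[170:300,150:310,::-1],(738,600),interpolation=cv2.INTER_CUBIC))
E
```

```text
t: 11.6
position: [494.2, 100.1, 22.4]
eef_rot: [0.637, 0.771, -0.0, -0.001]
contact_force: [-5.2, -0.4, 14.4]
grip_width: 31.3
11.6 [494.2 100.1  22.4] jaw 10.9 tilt 0.1 w 31.3 [-5.2 -0.4 14.4] [-0.46  0.66  0.22  2.04 -0.3   0.47  0.17]
```

View pics/p4s.png

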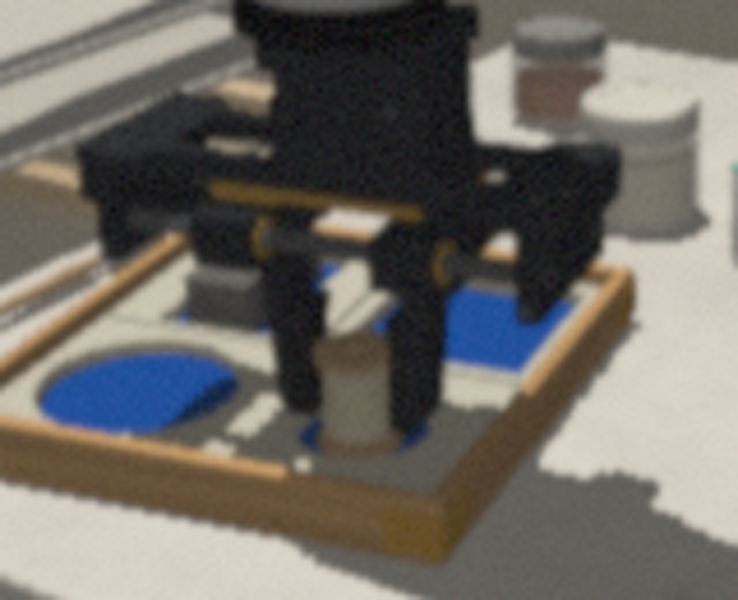

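Contact with the floor and centred. Release, then go over to the paste jar.

```bash
python3 -m jog '[{"linear":[0,0,1],"turn":0,"gripper":-0.05},{"linear":[0,0,1],"turn":0,"gripper":-0.05},{"linear":[0,0,1],"turn":0,"gripper":-0.05},{"linear":[0,0,10],"turn":0,"gripper":-0.05},{"linear":[0,0,40],"turn":0,"gripper":-0.05},{"linear":[0,0,85],"turn":0,"gripper":0.2},{"linear":[0,0,118],"turn":0,"gripper":1},{"linear":[0,0,118],"turn":0,"gripper":1}]'
python3 - <<'E'
from h import *
st();cv2.imwrite("pics/p5s.png",cv2.resize(get_image("side")[150:300,130:330,::-1],(780,585),interpolation=cv2.INTER_CUBIC))
E
```

```text
t: 12.45
position: [497.6, 100.8, 144.1]
eef_rot: [0.637, 0.771, 0.003, 0.002]
contact_force: [1.0, -0.2, -0.7]
grip_width: 63.7
12.45 [497.6 100.8 144.1] jaw 10.9 tilt 0.5 w 63.7 [ 1.  -0.2 -0.7] [-0.55  0.44  0.32  2.01 -0.21  0.71  0.09]
```

View pics/p5s.png

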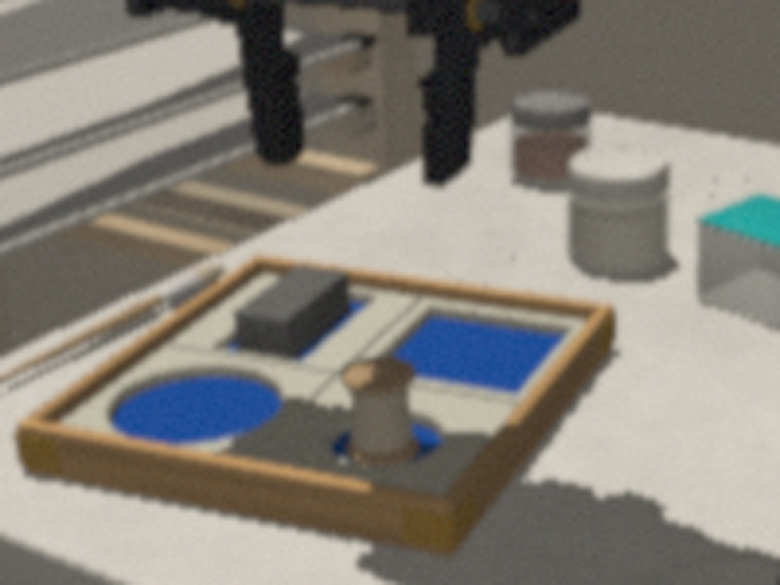

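```bash
python3 -m jog '[{"linear":[5,-40,0],"turn":-8,"gripper":1},{"linear":[10,-80,0],"turn":-16,"gripper":1},{"linear":[15,-120,0],"turn":-24,"gripper":1},{"linear":[20,-160,0],"turn":-32,"gripper":1},{"linear":[25,-200,0],"turn":-40,"gripper":1},{"linear":[29,-235,0],"turn":-48,"gripper":1},{"linear":[32,-258,0],"turn":-56,"gripper":1},{"linear":[33,-268,0],"turn":-64,"gripper":1},{"linear":[33,-271,0],"turn":-70,"gripper":1},{"linear":[33,-271,0],"turn":-70,"gripper":1},{"linear":[33,-271,0],"turn":-70,"gripper":1},{"linear":[33,-271,0],"turn":-70,"gripper":1}]'
python3 - <<'E'
from h import *
st();cv2.imwrite("pics/j1.png",cv2.resize(get_image("side")[100:240,230:400,::-1],(729,600),interpolation=cv2.INTER_CUBIC))
E
```

```text
t: 13.7
position: [527.4, -170.1, 139.3]
eef_rot: [0.963, 0.268, -0.0, -0.0]
contact_force: [0.0, 0.6, -0.1]
grip_width: 88.5
13.7 [ 527.4 -170.1  139.3] jaw -58.9 tilt 0.1 w 88.5 [ 0.   0.6 -0.1] [-0.25  0.59  0.64  1.9  -0.48  0.81 -0.38]
```

View pics/j1.png

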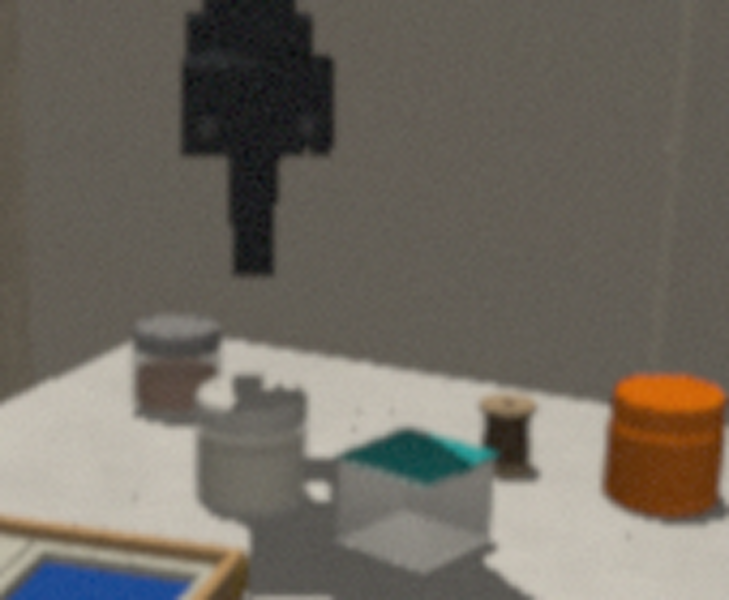

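```bash
python3 -m jog '[{"linear":[0,-1,-30],"turn":0,"gripper":1},{"linear":[0,-1,-55],"turn":0,"gripper":1},{"linear":[0,-1,-75],"turn":0,"gripper":1},{"linear":[0,-1,-90],"turn":0,"gripper":1},{"linear":[0,-1,-104],"turn":0,"gripper":1},{"linear":[0,-1,-114],"turn":0,"gripper":1},{"linear":[0,-1,-119],"turn":0,"gripper":1},{"linear":[0,-1,-119],"turn":0,"gripper":1},{"linear":[0,-1,-119],"turn":0,"gripper":-1},{"linear":[0,-1,-119],"turn":0,"gripper":-1},{"linear":[0,-1,-119],"turn":0,"gripper":-1},{"linear":[0,-1,-119],"turn":0,"gripper":-1},{"linear":[0,-1,-119],"turn":0,"gripper":-1},{"linear":[0,-1,-119],"turn":0,"gripper":-1}]'
python3 -c "from h import *;st()"
python3 -m jog '[{"linear":[0,0,10],"turn":0,"gripper":-1},{"linear":[0,0,30],"turn":0,"gripper":-1},{"linear":[0,0,60],"turn":0,"gripper":-1},{"linear":[0,0,90],"turn":0,"gripper":-1},{"linear":[0,0,90],"turn":0,"gripper":-1}]'
python3 - <<'E'
from h import *
st();cv2.imwrite("pics/j2.png",cv2.resize(get_image("side")[100:240,230:400,::-1],(729,600),interpolation=cv2.INTER_CUBIC))
E
```

```text
t: 15.15
position: [527.9, -171.8, 21.1]
eef_rot: [0.964, 0.266, 0.0, 0.0]
contact_force: [-0.2, 1.0, 3.6]
grip_width: 59.8
15.15 [ 527.9 -171.8   21.1] jaw -59.1 tilt 0.0 w 59.8 [-0.2  1.   3.6] [-0.13  0.77  0.49  1.93 -0.62  0.6  -0.26]
t: 15.65
position: [529.7, -172.9, 114.4]
eef_rot: [0.964, 0.266, 0.003, 0.001]
contact_force: [0.7, 0.7, -1.2]
grip_width: 59.5
15.65 [ 529.7 -172.9  114.4] jaw -59.1 tilt 0.3 w 59.5 [ 0.7  0.7 -1.2] [-0.22  0.63  0.62  1.91 -0.51  0.76 -0.35]
```

View pics/j2.png

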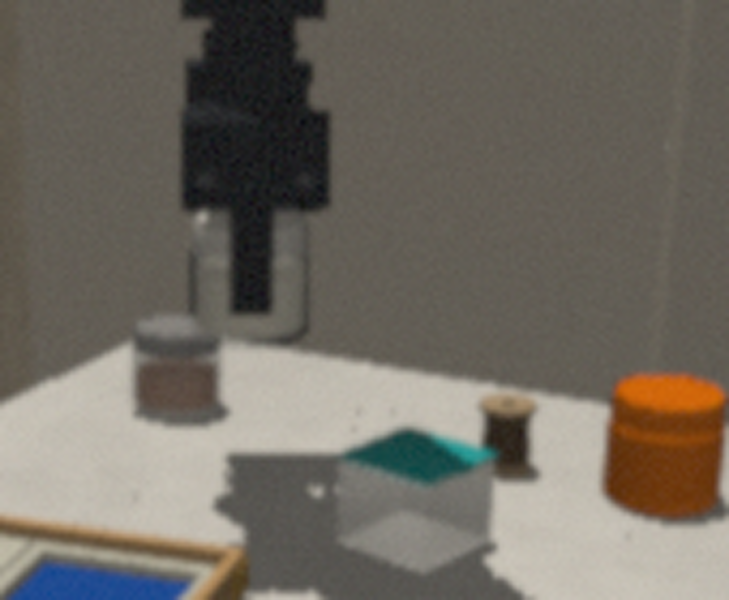

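```bash
python3 -m jog '[{"linear":[8,35,0],"turn":4,"gripper":-1},{"linear":[17,75,0],"turn":8,"gripper":-1},{"linear":[26,115,0],"turn":12,"gripper":-1},{"linear":[35,155,0],"turn":16,"gripper":-1},{"linear":[43,195,0],"turn":20,"gripper":-1},{"linear":[52,235,0],"turn":24,"gripper":-1},{"linear":[59,268,-5],"turn":25,"gripper":-1},{"linear":[63,286,-20],"turn":25,"gripper":-1},{"linear":[64,291,-40],"turn":25,"gripper":-1},{"linear":[64,291,-55],"turn":25,"gripper":-1},{"linear":[64,291,-55],"turn":25,"gripper":-1},{"linear":[64,291,-55],"turn":25,"gripper":-1}]'
python3 - <<'E'
from h import *
st();cv2.imwrite("pics/j3.png",cv2.resize(get_image("side")[150:300,130:330,::-1],(780,585),interpolation=cv2.INTER_CUBIC))
E
```

```text
t: 16.9
position: [591.2, 117.8, 55.4]
eef_rot: [0.884, 0.468, -0.001, 0.0]
contact_force: [1.5, -0.5, -0.6]
grip_width: 59.5
16.9 [591.2 117.8  55.4] jaw -34.2 tilt 0.1 w 59.5 [ 1.5 -0.5 -0.6] [-0.6   0.75  0.46  1.79 -0.48  0.71 -0.47]
```

View pics/j3.png

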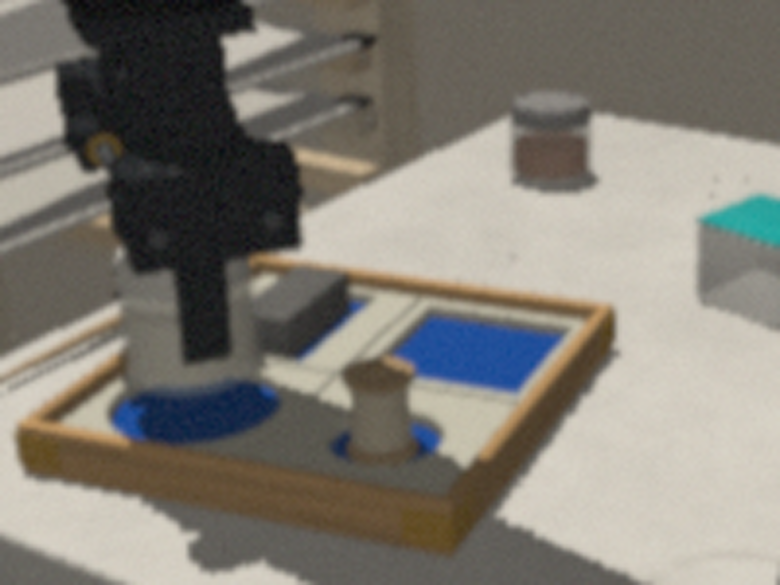

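```bash
python3 -m jog '[{"linear":[0,1.5,-8],"turn":0,"gripper":-1},{"linear":[0,1.5,-16],"turn":0,"gripper":-1},{"linear":[0,1.5,-21],"turn":0,"gripper":-1},{"linear":[0,1.5,-24],"turn":0,"gripper":-1},{"linear":[0,1.5,-24],"turn":0,"gripper":-1},{"linear":[0,1.5,-24],"turn":0,"gripper":-1}]'
python3 - <<'E'
from h import *
st();cv2.imwrite("pics/j4.png",cv2.resize(get_image("side")[170:300,140:300,::-1],(738,600),interpolation=cv2.INTER_CUBIC))
E
```

```text
t: 17.55
position: [591.2, 120.8, 32.1]
eef_rot: [0.883, 0.469, -0.0, -0.0]
contact_force: [-3.7, -1.0, 5.0]
grip_width: 58.9
17.55 [591.2 120.8  32.1] jaw -34.1 tilt 0.1 w 58.9 [-3.7 -1.   5. ] [-0.58  0.79  0.43  1.79 -0.5   0.67 -0.46]
```

View pics/j4.png

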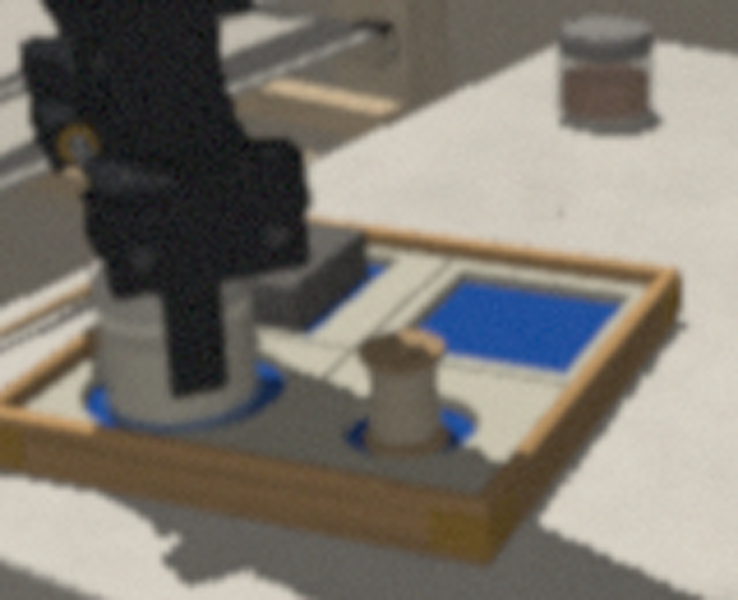

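```bash
python3 -m jog '[{"linear":[0,0,1],"turn":0,"gripper":0.64},{"linear":[0,0,1],"turn":0,"gripper":0.64},{"linear":[0,0,1],"turn":0,"gripper":0.64},{"linear":[0,0,10],"turn":0,"gripper":0.64},{"linear":[0,0,40],"turn":0,"gripper":0.64},{"linear":[0,0,80],"turn":0,"gripper":0.64},{"linear":[0,0,110],"turn":0,"gripper":1},{"linear":[0,0,110],"turn":0,"gripper":1}]'
python3 -c "from h import *;st()"
```

```text
t: 18.4
position: [594.7, 120.9, 146.6]
eef_rot: [0.883, 0.468, 0.004, 0.001]
contact_force: [0.7, -0.0, 0.0]
grip_width: 86.1
18.4 [594.7 120.9 146.6] jaw -34.1 tilt 0.5 w 86.1 [ 0.7 -0.   0. ] [-0.66  0.63  0.54  1.76 -0.41  0.86 -0.53]
```

```bash
python3 -m jog '[{"linear":[-20,-34,0],"turn":-8,"gripper":1},{"linear":[-40,-68,0],"turn":-16,"gripper":1},{"linear":[-60,-102,0],"turn":-24,"gripper":1},{"linear":[-80,-136,0],"turn":-32,"gripper":1},{"linear":[-100,-170,0],"turn":-40,"gripper":1},{"linear":[-120,-204,0],"turn":-48,"gripper":1},{"linear":[-140,-238,0],"turn":-56,"gripper":1},{"linear":[-156,-264,-5],"turn":-64,"gripper":1},{"linear":[-164,-278,-12],"turn":-69,"gripper":1},{"linear":[-166,-282,-12],"turn":-69,"gripper":1},{"linear":[-166,-282,-12],"turn":-69,"gripper":1},{"linear":[-166,-282,-12],"turn":-69,"gripper":1}]'
python3 - <<'E'
from h import *
st();s=get_image("side");cv2.imwrite("pics/b1.png",cv2.resize(s[100:240,230:400,::-1],(729,600),interpolation=cv2.INTER_CUBIC))
E
```

```text
t: 19.6
position: [426.3, -160.4, 129.8]
eef_rot: [0.994, -0.112, 0.0, -0.0]
contact_force: [0.6, 0.9, 0.3]
grip_width: 87.9
19.6 [ 426.3 -160.4  129.8] jaw -102.9 tilt 0.0 w 87.9 [0.6 0.9 0.3] [-0.42  0.53  0.86  2.16 -0.62  0.72 -0.93]
```

View pics/b1.png

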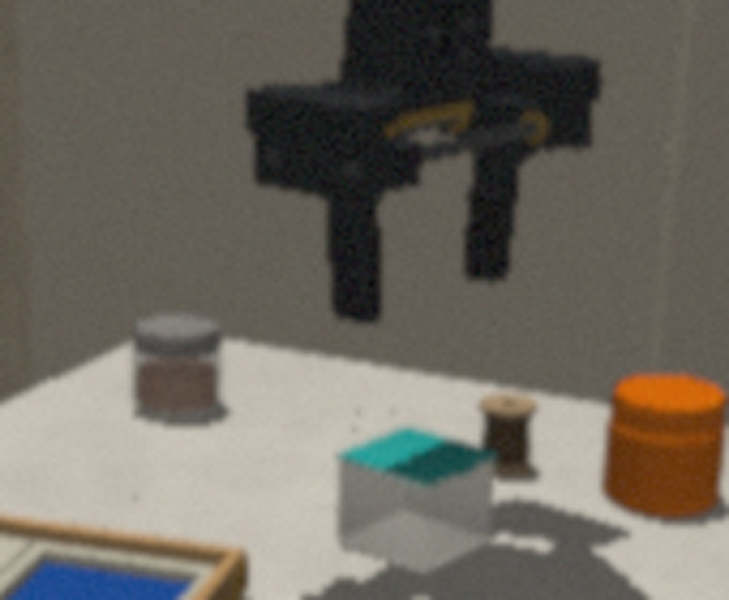

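```bash
python3 -m jog '[{"linear":[-1,-1.5,-35],"turn":0,"gripper":1},{"linear":[-1,-1.5,-60],"turn":0,"gripper":1},{"linear":[-1,-1.5,-78],"turn":0,"gripper":1},{"linear":[-1,-1.5,-92],"turn":0,"gripper":1},{"linear":[-1,-1.5,-104],"turn":0,"gripper":1},{"linear":[-1,-1.5,-112],"turn":0,"gripper":1},{"linear":[-1,-1.5,-112],"turn":0,"gripper":1},{"linear":[-1,-1.5,-112],"turn":0,"gripper":-1},{"linear":[-1,-1.5,-112],"turn":0,"gripper":-1},{"linear":[-1,-1.5,-112],"turn":0,"gripper":-1},{"linear":[-1,-1.5,-112],"turn":0,"gripper":-1},{"linear":[-1,-1.5,-112],"turn":0,"gripper":-1},{"linear":[-1,-1.5,-112],"turn":0,"gripper":-1}]'
python3 -c "from h import *;st()"
python3 -m jog '[{"linear":[0,0,10],"turn":0,"gripper":-1},{"linear":[0,0,30],"turn":0,"gripper":-1},{"linear":[0,0,60],"turn":0,"gripper":-1},{"linear":[0,0,80],"turn":0,"gripper":-1},{"linear":[0,0,80],"turn":0,"gripper":-1}]'
python3 - <<'E'
from h import *
st();cv2.imwrite("pics/b2.png",cv2.resize(get_image("side")[100:240,230:400,::-1],(729,600),interpolation=cv2.INTER_CUBIC))
E
```

```text
t: 20.95
position: [424.8, -162.8, 18.0]
eef_rot: [0.993, -0.114, 0.0, -0.0]
contact_force: [-1.2, 0.5, 6.2]
grip_width: 56.4
20.95 [ 424.8 -162.8   18. ] jaw -103.1 tilt 0.0 w 56.4 [-1.2  0.5  6.2] [-0.2   0.71  0.59  2.18 -0.87  0.5  -0.73]
t: 21.45
position: [425.9, -163.3, 99.9]
eef_rot: [0.993, -0.114, 0.002, 0.0]
contact_force: [0.2, 0.4, -0.5]
grip_width: 56.0
21.45 [ 425.9 -163.3   99.9] jaw -103.1 tilt 0.2 w 56.0 [ 0.2  0.4 -0.5] [-0.36  0.58  0.8   2.17 -0.69  0.66 -0.87]
```

View pics/b2.png

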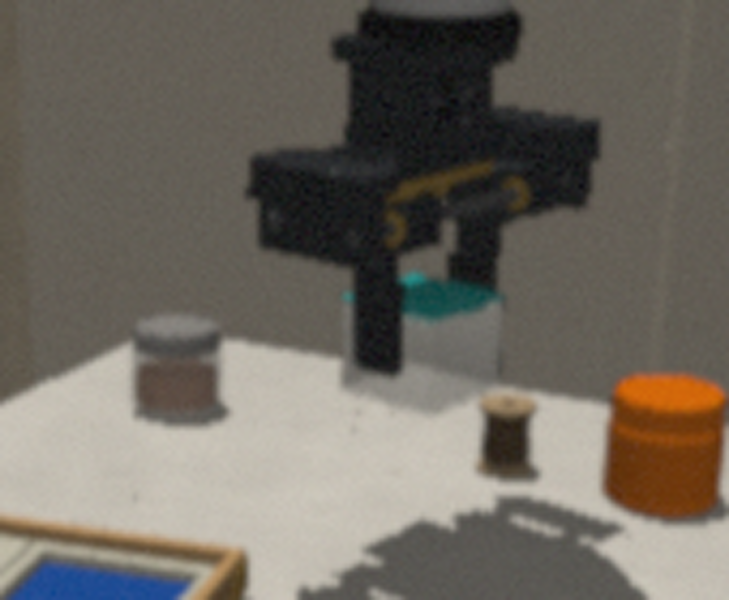

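```bash
python3 -m jog '[{"linear":[18,34,0],"turn":5,"gripper":-1},{"linear":[36,68,0],"turn":10,"gripper":-1},{"linear":[54,102,0],"turn":15,"gripper":-1},{"linear":[72,136,0],"turn":20,"gripper":-1},{"linear":[84,158,0],"turn":24,"gripper":-1},{"linear":[88,166,-10],"turn":24,"gripper":-1},{"linear":[88,166,-30],"turn":24,"gripper":-1},{"linear":[88,166,-45],"turn":24,"gripper":-1},{"linear":[88,166,-45],"turn":24,"gripper":-1},{"linear":[88,166,-45],"turn":24,"gripper":-1}]'
python3 - <<'E'
from h import *
st();cv2.imwrite("pics/b3.png",cv2.resize(get_image("side")[150:300,130:330,::-1],(780,585),interpolation=cv2.INTER_CUBIC))
E
```

```text
t: 22.5
position: [511.9, 1.8, 52.4]
eef_rot: [0.996, 0.094, -0.001, 0.0]
contact_force: [-0.8, -0.6, 0.2]
grip_width: 56.4
22.5 [511.9   1.8  52.4] jaw -79.3 tilt 0.1 w 56.4 [-0.8 -0.6  0.2] [-0.56  0.7   0.62  2.04 -0.69  0.62 -0.86]
```

View pics/b3.png

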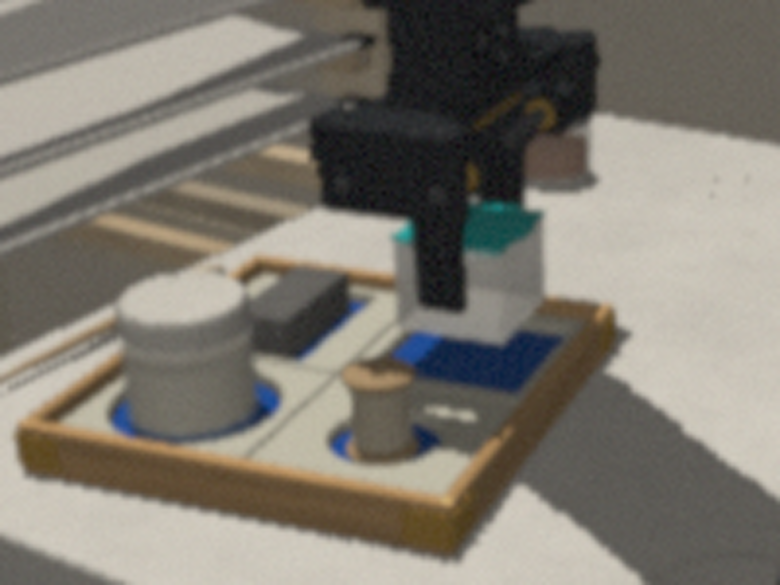

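```bash
python3 -m jog '[{"linear":[1,1,-8],"turn":0,"gripper":-1},{"linear":[1,1,-16],"turn":0,"gripper":-1},{"linear":[1,1,-21],"turn":0,"gripper":-1},{"linear":[1,1,-24],"turn":0,"gripper":-1},{"linear":[1,1,-24],"turn":0,"gripper":-1},{"linear":[1,1,-24],"turn":0,"gripper":-1}]'
python3 - <<'E'
from h import *
st();cv2.imwrite("pics/b4.png",cv2.resize(get_image("side")[150:300,130:330,::-1],(780,585),interpolation=cv2.INTER_CUBIC))
E
```

```text
t: 23.15
position: [513.3, 4.3, 28.9]
eef_rot: [0.995, 0.095, -0.0, -0.0]
contact_force: [-2.5, 0.5, 5.6]
grip_width: 56.3
23.15 [513.3   4.3  28.9] jaw -79.1 tilt 0.1 w 56.3 [-2.5  0.5  5.6] [-0.53  0.73  0.57  2.04 -0.72  0.58 -0.83]
```

View pics/b4.png

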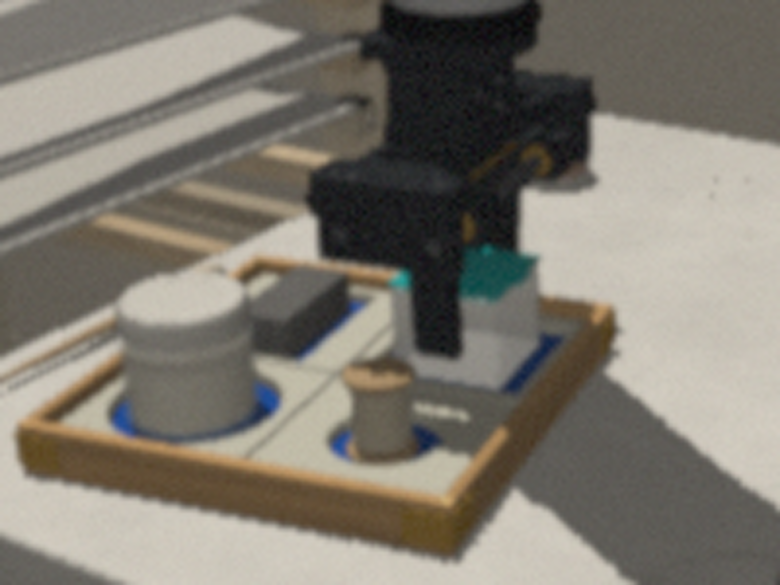

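```bash
python3 -m jog '[{"linear":[0,0,0],"turn":0,"gripper":0.6},{"linear":[0,0,0],"turn":0,"gripper":0.6},{"linear":[0,0,0],"turn":0,"gripper":0.6},{"linear":[0,0,10],"turn":0,"gripper":0.6},{"linear":[0,0,40],"turn":0,"gripper":0.6},{"linear":[0,0,85],"turn":0,"gripper":0.6},{"linear":[0,0,130],"turn":0,"gripper":0.6},{"linear":[0,0,170],"turn":0,"gripper":0.6},{"linear":[-10,40,190],"turn":0,"gripper":0.6},{"linear":[-40,80,190],"turn":0,"gripper":0.6},{"linear":[-60,120,190],"turn":0,"gripper":0.6},{"linear":[-80,160,190],"turn":0,"gripper":0.6},{"linear":[-100,200,190],"turn":0,"gripper":0.6},{"linear":[-120,240,190],"turn":0,"gripper":0.6},{"linear":[-140,280,190],"turn":0,"gripper":0.6},{"linear":[-160,320,190],"turn":0,"gripper":0.6},{"linear":[-180,360,190],"turn":0,"gripper":0.6},{"linear":[-200,400,190],"turn":0,"gripper":0.6},{"linear":[-220,440,190],"turn":0,"gripper":0.6},{"linear":[-240,480,190],"turn":0,"gripper":0.6}]'
python3 - <<'E'
from h import *
st();t=get_image("top");s=get_image("side");np.save("t1.npy",t)
cv2.imwrite("pics/f.png",cv2.resize(t[100:300,160:420,::-1],(780,600),interpolation=cv2.INTER_CUBIC))
cv2.imwrite("pics/fs.png",cv2.resize(s[150:300,130:400,::-1],(800,444),interpolation=cv2.INTER_CUBIC))
E
```

```text
t: 25.2
position: [272.5, 485.6, 219.4]
eef_rot: [0.995, 0.095, 0.0, -0.0]
contact_force: [0.7, 0.0, -0.7]
grip_width: 70.6
25.2 [272.5 485.6 219.4] jaw -79.1 tilt 0.0 w 70.6 [ 0.7  0.  -0.7] [-1.74  0.51  0.82  1.84 -0.44  0.98 -2.12]
```

View pics/f.png

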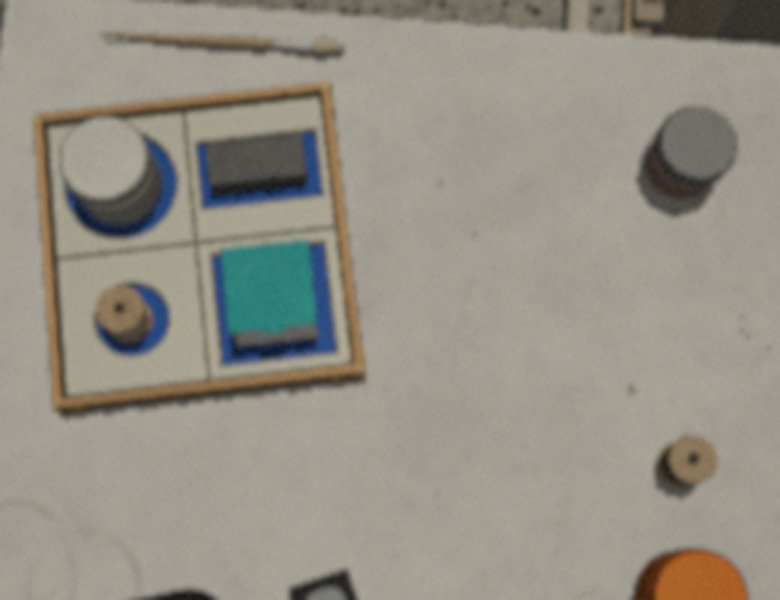

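View pics/fs.png

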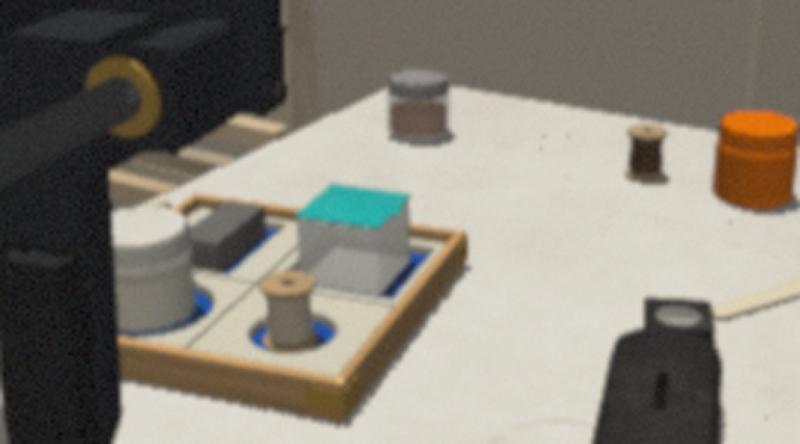

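```bash
python3 - <<'E'
from h import *
for n,(u,v),z,w in(("jar",(105,158),73,(592,120)),("spool",(121,309),51,(495,101)),("stone",(255,160),35,(611,23.5)),("box",(268,288),60,(514,4)),("brown",(690.9,459.3),40,(424,-281.5)),("pig",(698,143),54,(637.5,-276.7))):
    p=ray("top",(160+u/3,100+v/3),z);print(n,p.round(1),"off",(p-w).round(1))
E
```

```text
jar [589.5 118.3] off [-2.5 -1.7]
spool [492.9 100.3] off [-2.1 -0.7]
stone [608.9  23.4] off [-2.1 -0.1]
box [512.7   3.5] off [-1.3 -0.5]
brown [ 424.1 -281.5] off [0.1 0. ]
pig [ 637.7 -277.6] off [ 0.2 -0.9]
```

All four are within 3 mm of centre and upright, and the two look-alikes have not moved. Let the arm settle, then hand in.

```bash
python3 -m jog '[{"linear":[0,0,0],"turn":0,"gripper":0.6},{"linear":[0,0,0],"turn":0,"gripper":0.6},{"linear":[0,0,0],"turn":0,"gripper":0.6}]'; python3 -c "
from station import *
print(close_job())"
```

```text
t: 25.6
position: [274.6, 482.9, 219.1]
eef_rot: [0.996, 0.094, -0.0, 0.0]
contact_force: [-0.5, 0.2, 0.0]
grip_width: 70.5
the job is handed in; nothing more can be done
None
```

I packed the caddy and handed the job in at about 25.6 s of the 106 s allowed. The stone, cream spool, paste jar and teal-lidded box are each in their own recess.

**Placement:** In the last top view all four were about 1 to 3 mm from their recess centres. That assumes each item is at full seated height. In the side view they looked upright. Tool height and contact force at release agreed with each item resting on its recess floor.

**Look-alikes:** The pigment jar and brown spool measured within 1 mm of where they started. The orange jar was left alone.

**Arm:** It ended clear of everything, with contact force near zero. No check failed or disagreed. Heights in the recesses were not measured separately from the camera pictures.

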